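Close a relay board into its test fixture

ROBOT

A 6-joint arm with a two-finger parallel gripper is mounted at the origin on a cart in front of the work surface, level with it; the furniture and walls round the work are solid. World frame = base frame: x ahead of the robot, y to its left, z up, the work surface at z = 0. Lengths are in mm, angles in degrees, forces in N, time in s.
With the tool pointing down it reaches from about 300 to 850 mm from the base axis. Payload 4.2 kg.
Tool frame: the origin (TCP) lies midway between the tips of the shut fingers; the grasp point (between the pads) lies env.hold_point_z behind it (env.hold_point_z is the distance from the TCP to the grasp point, in mm); z points along the fingers, y is the line along which they close (so a half turn about z gives the same grasp; the last joint's range is limited). The gripper opens to 91 mm and grips with 3 to 60 N. Pads are 32 mm wide; open, the fingers measure 118 mm over their backs; the gripper's body (76 mm by 178 mm) begins 60 mm behind the grasp point.
Start: joints at [-72.594, 18.312, 89.639, -0, 72.044, -1.146], TCP at [182.952, -545.135, 213.976] pointing down, gripper open.
Joint ranges: [-177.97, 177.97], [-48.28, 115.42], [12.27, 149.76], [-77.06, 257.06], [2.81, 150.46], [-146.56, 146.56]. Speed limits (degrees/s): [147.25, 147.25, 180, 180, 180, 180].

INTERFACE

Orientations are given as [roll, pitch, yaw] about the fixed x, y, z axes, in that order (R = Rz(yaw) Ry(pitch) Rx(roll)).
In Python, from workcell import env, viewer, spotter gives the robot as it stands.
- The arm moves only by the tool apply_moves, never from a script. Its arguments are lists of equal length, an entry for each row: "delta_pos": the shift along the world's x, y, z normalised to -1 to 1, where 1 is 120 mm, a list of three; "rot": the turn, a rotation vector about the world's x, y, z normalised to -1 to 1, where 1 is 1.5 rad, a list of three; "hand": the opening, from 0 (shut) to 1 (fully open). A call has 1 to 10 rows; each row is the pose to reach, as a shift and turn from the pose commanded when the call began; what a row does not reach only later rows make up. A row lasts 1/12 s, in which the tool goes at most 41.7 mm and 7.16 degrees, less where a joint would pass 70% of its speed; a pose out of reach is approached as far as the arm can. A call with a number of a shift or a turn outside -1 to 1 is refused whole. A call with a gripper value outside its range is refused whole. The fingers move at their own pace and stop on an object; "newtons" is the grip in N (left out, the last holds). Time passes only in rows, so rows that repeat a pose let the fingers close. It gives the time, the measured TCP pose, the force, the opening and the grip force at its end, in the units of the state.
- env.state(): the state, without advancing time (a new reading comes with each control period).
- viewer.grab_frame(name): name is "scene" or "top" or "wrist"; returns a dict with "pixels" (420x560x3 uint8, red, green, blue), "camera_matrix" (3x3 intrinsics, pixels), "R" (3x3) and "t" (3): a world point X has camera coordinates R X + t; the wrist camera has in their place "mount" (4x4, takes a point from camera to tool coordinates, whose origin is the TCP and whose axes are the flange's). Camera axes: x right, y down, z forward; pixel columns grow to the right and rows downward; lengths in mm; the calibration is good to about 2 mm. A picture is of the moment at which its call begins: read the wrist's pose just before it. There is no depth.
- env.job_done(): hands the job in; it is judged then, once.
Trained networks look in a picture, given as the dict that the camera call returned (one of the last four; its "shot" number tells which), for a name from the list of things; names that differ only in an ending like _2 or _b are one class to them, and where a whole thing is asked for, a point or a joint stands for the part that bears it (a point fixed in the world has none). Each returns a list of dicts, best first, with "score" (0 to 1); they miss things now and then, are a little off and sometimes report something else, mostly with a low value. They report only what shows in the picture. A call takes as long as a camera call. They do not tell look-alikes from the thing itself.
- spotter.trace(picture, query): "mask" (420x560 bool, what is visible of it) and "box" ([centre column, centre row, width, height] in pixels, round what is visible of it).
- spotter.landmark_of(picture, query): "position" ([column, row] in pixels: a listed point, or the origin of a listed thing).
The state is a dict: "time_s": time; "qpos": joint angles; "qvel": joint speeds; "effort": joint torques, N m; "ee_pos": TCP position; "ee_rot": TCP orientation; "force": force on the tool from outside, world axes, zero at the start; "torque": the same for the moment, N m; "gripper_width": finger opening in mm; "gripper_force": force on a finger pad.
Only numpy, scipy, OpenCV 4.12 (cv2) and the standard library are available. Lean on these libraries where they do the work, as an engineer would, in place of code of your own. Each camera call takes 0.05 s, during which the arm holds its last target. There are 200 camera calls.

TASK

Get the board ready for its test with the fingertips: push the relay board along its guides until it stops against the black test socket, then swing the clear-windowed gate over and press it fully shut on the fixture, then push the slide latch by its stud fully home over the gate's lug. Do not pick the board up, leave the tools lying about where they are, and finish clear of everything.

Things in the scene. Friction and masses are not known exactly. Their poses are not given: they have to be found in the camera images.
- test_fixture: Board test fixture fixed to the bench: grey box, aluminium top, 184 (x) x 180 (y) x 30 mm, origin under its centre; +x leads away from its front, +y to its left. 'Fixture' numbers elsewhere are mm in this frame. Hinge block at y=70..87 up to z=54; two white posts at (-52,-45) and (48,-45) up to z=58, 10 mm thick. Nothing stands on the front 22 mm of the top.
- nest_home (a point): Where board_mid lies when the board is home (fixture 15, 10, 46; axes as the fixture's). Two black guide rails run along x from -70 to 50, centre line y=10: ledges, tops z=39, carry the board's edges; side walls 49 mm apart rise to z=46; between the ledges is an open channel 36 mm wide, floor z=30. The black test socket at the far end, face x=50, top z=52, stops the board.
- board_mid (a point): Middle of the loose relay board (30 to 60 g), half-way up. Board 70 mm long along the guides, 46 wide, 2 thick (fixture z=39..41); blue relays up to z=56 on its left half, 6 mm in from its front edge; green terminals on the right. Its front edge is 35 mm before this point; it starts 25 to 45 mm short of home. Slides under 1 N; push mid-edge with the fingertips down in the channel.
- gate (a joint): Angle of the gate, rad: 0 = shut, level on its posts; grows to 1.95 as it opens about its left edge; starts at 1.65 to 1.9, leaning back past upright. Stiff hinge: stays at any angle, takes 2 to 5 N near the free edge. Frame 120 (x) x 124 mm from hinge axis to free edge, 8 thick, clear window. A white foot under it lands just before the home board's front edge: it cannot shut on a board 6 mm short.
- gate_hinge (a point): Point on the gate's hinge axis, at the middle of its length (fixture -2, 72, 62); the axis runs along the fixture's x. The plate of the gate is centred on the axis: its faces are 4 mm to either side.
- gate_edge (a point): Middle of the gate's free-edge bar (16 mm wide), on the face that is its top when shut and looks left when open; 116 mm from the hinge axis. With the gate shut it lies at fixture (-2, -44, 66): the place to press down. A steel lug, 24 mm long, reaches 12 mm out from the free edge for the latch.
- latch (a joint): Travel of the slide latch, m: 0 = drawn back to the front, 0.030 = fully home with its hook over the gate's lug. Starts at 0 to 0.004; friction about 2 N; slides along the fixture's +x to a firm stop and stays where it is left.
- latch_stud (a point): Middle of the latch's black upright stud, 13 mm diameter, 16 mm tall (fixture z=72..88), on a steel plate (top z=72) that reaches 16 mm before and behind it; at fixture (-26, -76) when drawn back. Push it toward +x from its front side.
- driver_small: Bystander: small blue-handled screwdriver, 156 mm long, lying right of the fixture; origin under its middle.
- tweezers: Bystander: steel tweezers, 126 mm long, lying left of the fixture; origin under their middle.
- usb_adapter: Bystander: small white adapter, 58 x 20 x 10 mm, lying in front of the fixture; origin under its middle.
Things that resemble listed ones, but are neither listed nor needed, are in the scene too. What is shaped like the part that bears board_mid but turquoise is not meant.

How it is judged (in metres and radians):
On the way, in this order (a step that is already met when the one before it is completed fails the run):
1. the board is home against the socket, the gate still open (x of board_mid in the frame of nest_home between -0.004 and 0.004 m and y of board_mid in the frame of nest_home between -0.004 and 0.004 m and z of board_mid in the frame of nest_home between -0.004 and 0.004 m and value of joint gate above 0.3 rad), for 0.2 s.
2. the gate is shut (value of joint gate below 0.025 rad), for 0.2 s.
3. the latch is home over the gate's lug (value of joint latch above 0.026 m), for 0.2 s.
At the end, for the whole second after the job is handed in: The board lies level in its guides within 4 mm of home, the gate is shut to within 0.025 rad (3 mm at its edge), the latch is pushed at least 26 of its 30 mm home, and all is at rest (x of board_mid in the frame of nest_home between -0.004 and 0.004 m and y of board_mid in the frame of nest_home between -0.004 and 0.004 m and z of board_mid in the frame of nest_home between -0.004 and 0.004 m and value of joint gate below 0.025 rad and value of joint latch above 0.026 m and linear speed of relay_board below 0.01 m/s and angle between board_mid's own z axis and vertical below 0.06 rad); the robot touches nothing.
It fails at once if the board is lifted out of its guides (more than 10 mm) or tipped (z of board_mid in the frame of nest_home above 0.01 m or angle between board_mid's own z axis and vertical above 0.35 rad).
It fails at once if a bystander tool is moved by more than 25 mm (distance of any of driver_small, tweezers, usb_adapter from where it was at the start of the episode above 0.025 m).
It also fails if it takes over 51 s, if anything falls off the work surface, if the arm or the gripper's body presses on something with over 40 N, if the wrist force passes 120 N, or if a joint passes its speed limit or range.

## Working session

There is one attempt and no reset: what is moved stays moved. The work goes in short steps, Python scripts to look and compute and a tool call to move; the robot and the scene stay as the last step left them, time stands still between calls to the robot, and variables do not carry over. Pictures are saved under pics/ and viewed, at most 10 in all, crops included, and the job is handed in when it is done.

Besides the shell and the picture viewer there is one more tool, called after ">>>" as name(argument=value, ...) on one line, values as JSON. apply_moves: Moves the arm, as the interface text tells. Its arguments: {"type":"object","properties":{"delta_pos":{"type":"array"},"rot":{"type":"array"},"hand":{"type":"array"},"newtons":{"type":"number"}},"required":["delta_pos","rot","hand"]}

```bash
mkdir -p pics; ls
cat > h.py <<'E'
import numpy as np, cv2
from workcell import env, viewer, spotter
def ray(f,p):
    K,R,t=[np.array(f[k],float) for k in("camera_matrix","R","t")]
    d=R.T@np.linalg.inv(K)@np.array([p[0],p[1],1.]); return -R.T@t,d
def atz(f,p,z):
    o,d=ray(f,p); return o+d*(z-o[2])/d[2]
def proj(f,X):
    K,R,t=[np.array(f[k],float) for k in("camera_matrix","R","t")]
    c=(R@np.atleast_2d(X).T).T+t; q=(K@c.T).T; return q[:,:2]/q[:,2:]
def tri(fs,ps):
    A=np.zeros((3,3));b=np.zeros(3)
    for f,p in zip(fs,ps):
        o,d=ray(f,p);d/=np.linalg.norm(d);M=np.eye(3)-np.outer(d,d);A+=M;b+=M@o
    return np.linalg.solve(A,b)
def save(f,n): cv2.imwrite(n,f["pixels"][:,:,::-1])
E
python3 - <<'E'
from h import *
s=env.state();print({k:np.round(v,2).tolist() for k,v in s.items()},env.hold_point_z)
a=viewer.grab_frame("scene");b=viewer.grab_frame("top")
cv2.imwrite("pics/a.png",a["pixels"][:,:,::-1]);cv2.imwrite("pics/b.png",b["pixels"][:,:,::-1])
for n in["test_fixture","nest_home","board_mid","gate_hinge","gate_edge","latch_stud","driver_small","tweezers","usb_adapter"]:
    for f,l in((a,"scene"),(b,"top")):
        r=spotter.landmark_of(f,n);print(n,l,[(np.round(x["position"],1).tolist(),round(x["score"],2)) for x in r[:3]])
for f in(a,b):print(np.round(ray(f,(280,210)),2).tolist())
E
```

```text
pics
{'time_s': 0.0, 'qpos': [-72.59, 18.35, 89.71, -0.0, 72.04, -1.15], 'qvel': [-0.07, -0.01, 0.04, 0.05, 0.11, 0.02], 'effort': [0.0, -41.25, -23.2, 0.07, 0.05, -0.0], 'ee_pos': [182.79, -544.64, 213.12], 'ee_rot': [-179.9, -0.0, 18.55], 'force': [-0.08, 0.5, 0.12], 'torque': [-0.0, -0.03, 0.02], 'gripper_force': 0.0, 'gripper_width': 91.36} 18.8
test_fixture scene [([285.3, 225.7], 0.75), ([289.5, 212.4], 0.25)]
test_fixture top [([317.5, 206.0], 0.59)]
nest_home scene [([279.7, 202.9], 0.96)]
nest_home top [([319.4, 193.5], 0.67)]
board_mid scene [([157.9, 258.6], 0.8), ([209.9, 281.1], 0.71), ([290.2, 212.6], 0.57)]
board_mid top [([209.5, 196.2], 0.89), ([204.6, 140.4], 0.88)]
gate_hinge scene [([254.5, 206.7], 0.83)]
gate_hinge top [([288.4, 190.0], 0.82)]
gate_edge scene [([244.4, 159.8], 0.96)]
gate_edge top [([278.5, 170.5], 0.68)]
latch_stud scene [([327.7, 191.7], 0.69)]
latch_stud top [([351.5, 225.9], 0.5)]
driver_small scene [([343.0, 204.8], 0.6)]
driver_small top [([375.4, 231.9], 0.6)]
tweezers scene [([232.2, 243.8], 0.73)]
tweezers top [([259.3, 184.0], 0.6)]
usb_adapter scene [([323.4, 257.3], 0.57), ([277.5, 204.6], 0.47)]
usb_adapter top [([289.7, 263.1], 0.8)]
[[105.04, 332.49, 578.45], [0.47, -0.68, -0.56]]
[[402.23, -240.0, 909.76], [0.15, -0.01, -0.99]]
```

View pics/a.png

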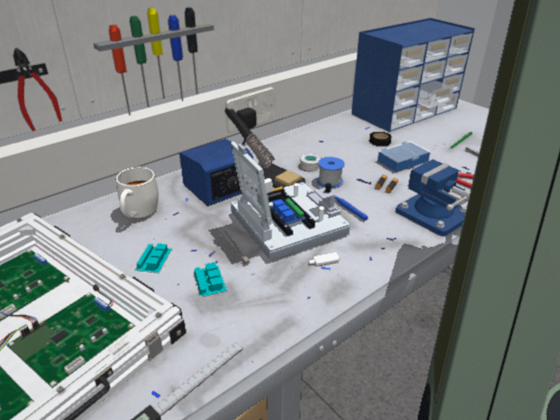

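View pics/b.png

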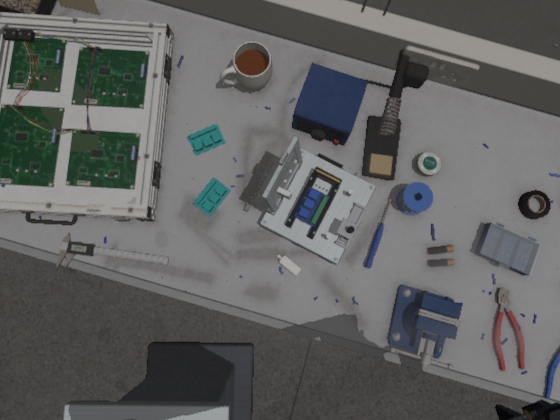

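Run:
```python
from h import *
import pickle
a=viewer.grab_frame("scene");b=viewer.grab_frame("top")
P={}
for n in["test_fixture","nest_home","board_mid","gate_hinge","gate_edge","latch_stud"]:
    ra=spotter.landmark_of(a,n);rb=spotter.landmark_of(b,n)
    for i in range(len(ra)):
        for j in range(len(rb)):
            pa,pb=ra[i]["position"],rb[j]["position"]
            X=tri([a,b],[pa,pb]);e=np.linalg.norm(proj(a,X)[0]-pa)+np.linalg.norm(proj(b,X)[0]-pb)
            print(n,i,j,np.round(X,1),round(e,1))
z=dict(driver_small=8,tweezers=3,usb_adapter=0)
for n in z:
    print(n,[np.round(atz(f,spotter.landmark_of(f,n)[0]["position"],0),0) for f in(a,b) if spotter.landmark_of(f,n)])
```

```text
nest_home 0 0 [ 572.  -326.5   40.3] 4.8
board_mid 0 0 [690.3 -90.8   6.7] 2.6
board_mid 0 1 [ 647.2 -224.   -36.2] 124.4
board_mid 0 2 [590.5 -77.7  57.7] 53.6
board_mid 1 0 [ 645.4 -113.2  -20.7] 59.0
board_mid 1 1 [ 647.  -290.3 -179. ] 61.5
board_mid 1 2 [ 562.8 -104.2    3.2] 1.8
board_mid 2 0 [ 536.8 -155.4  185.3] 121.8
board_mid 2 1 [ 548.3 -323.6   37.1] 6.4
board_mid 2 2 [ 486.  -151.7  174.4] 63.9
gate_hinge 0 0 [ 580.2 -261.5   61.8] 0.3
gate_hinge 0 1 [ 570.7 -297.3   43.2] 30.1
gate_edge 0 0 [ 587.2 -240.9  168.7] 5.4
gate_edge 1 0 [ 498.9 -270.3  143.4] 104.5
latch_stud 0 0 [ 495.7 -388.3   79.7] 1.2
driver_small [array([ 496., -463.,    0.]), array([ 504., -456.,    0.])]
tweezers [array([ 600., -207.,    0.]), array([ 597., -204.,    0.])]
usb_adapter [array([ 424., -273.,    0.]), array([ 426., -280.,    0.])]
```

The scene shows the fixture at about (285,225) in `scene` and (317,206) in `top`. The gate stands up on the left, and the board with blue relays sits in the guides. The turquoise boards at the left are decoys. I'll move in for a close wrist view.

>>> apply_moves(delta_pos=[[0.3,0.2,0.3],[0.6,0.4,0.6],[0.9,0.5,0.9],[1,0.6,1],[1,0.6,1]], rot=[[0,0,0.08],[0,0,0.16],[0,0,0.24],[0,0,0.32],[0,0,0.4]], hand=[0,0,0,0,0])

```text
time_s: 2.72
ee_pos: [306.3, -472.2, 338.1]
ee_rot: [179.6, 0.0, 53.4]
force: [0.3, -0.8, 0.4]
gripper_width: 60.8
gripper_force: 0.0
```

>>> apply_moves(delta_pos=[[0.3,0.2,0],[0.6,0.4,0],[0.8,0.5,0],[0.9,0.5,0],[0.9,0.5,0],[0.9,0.5,0]], rot=[[0,0,0.08],[0,0,0.14],[0,0,0.14],[0,0,0.14],[0,0,0.14],[0,0,0.14]], hand=[0,0,0,0,0,0])

```text
time_s: 3.22
ee_pos: [410.7, -413.5, 333.6]
ee_rot: [-179.9, 0.0, 65.0]
force: [-0.6, -0.6, -0.6]
gripper_width: 20.7
gripper_force: 0.0
```

```bash
cat >> h.py <<'E'
from scipy.spatial.transform import Rotation as Ro
def wrist():
    s=env.state();f=viewer.grab_frame("wrist");M=np.array(f["mount"],float)
    T=np.eye(4);T[:3,:3]=Ro.from_euler("xyz",s["ee_rot"],degrees=True).as_matrix();T[:3,3]=s["ee_pos"]
    C=np.linalg.inv(T@M);f["R"]=C[:3,:3];f["t"]=C[:3,3];return f,s
E
python3 - <<'E'
from h import *
f,s=wrist();save(f,"pics/w1.png")
print(s["time_s"],np.round(s["ee_pos"],1),np.round(s["ee_rot"],1),np.round(f["mount"],2).tolist())
for n in["test_fixture","nest_home","board_mid","gate_hinge","gate_edge","latch_stud"]:
    print(n,[(np.round(x["position"],1).tolist(),round(x["score"],2)) for x in spotter.landmark_of(f,n)[:3]])
E
```

```text
3.2167 [ 410.7 -413.5  333.6] [-179.9    0.    65. ] [[-0.0, -0.96, -0.28, 79.13], [1.0, 0.0, -0.0, -0.64], [0.0, -0.28, 0.96, -170.09], [0.0, 0.0, 0.0, 1.0]]
test_fixture [([344.5, 80.2], 0.55)]
nest_home [([360.8, 66.9], 0.7)]
board_mid [([343.5, 62.7], 0.84), ([361.4, 9.2], 0.67)]
gate_hinge [([359.1, 10.4], 0.61)]
gate_edge []
latch_stud [([331.9, 128.7], 0.73)]
```

View pics/w1.png

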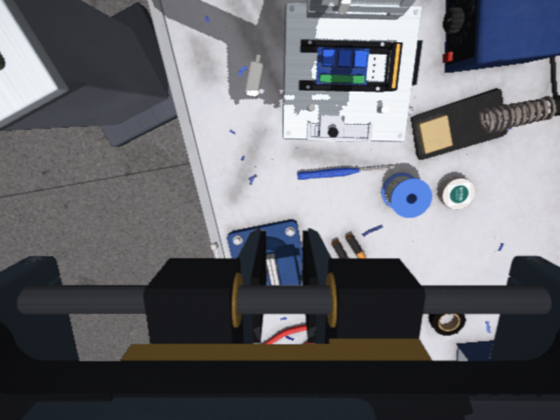

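The wrist view shows the fixture at the top, nearly aligned with the tool: board at about (343,63), stud at (332,129). Next I'll centre it and look closer.

>>> apply_moves(delta_pos=[[0.3,0.2,0],[0.6,0.4,-0.1],[0.9,0.6,-0.2],[1,0.6,-0.3],[1,0.6,-0.3],[1,0.6,-0.3]], rot=[[0,0,0],[0,0,0],[0,0,0],[0,0,0],[0,0,0],[0,0,0]], hand=[0,0,0,0,0,0])

```text
time_s: 4.07
ee_pos: [530.9, -340.8, 296.7]
ee_rot: [-179.8, 0.0, 65.0]
force: [-0.1, -0.4, 0.6]
gripper_width: -0.1
gripper_force: 0.0
```

Run:
```python
from h import *
f,s=wrist();cv2.imwrite("pics/w2.png",cv2.resize(f["pixels"][:300,:,::-1],None,fx=1.42,fy=1.42,interpolation=3))
print(s["time_s"],np.round(s["ee_pos"],1),np.round(s["ee_rot"],1))
import pickle;pickle.dump({k:f[k] for k in("camera_matrix","R","t")},open("w2.pkl","wb"))
for n in["test_fixture","nest_home","board_mid","gate_hinge","gate_edge","latch_stud"]:
    print(n,[(np.round(x["position"],1).tolist(),round(x["score"],2)) for x in spotter.landmark_of(f,n)[:3]])
```

```text
4.0667 [ 530.9 -340.8  296.7] [-179.8    0.    65. ]
test_fixture [([295.3, 159.3], 0.62)]
nest_home [([307.3, 156.0], 0.74), ([294.7, 158.6], 0.48), ([203.1, 156.7], 0.28)]
board_mid [([286.9, 154.5], 0.69)]
gate_hinge [([296.2, 106.4], 0.79)]
gate_edge [([300.4, 76.0], 0.87)]
latch_stud []
```

View pics/w2.png

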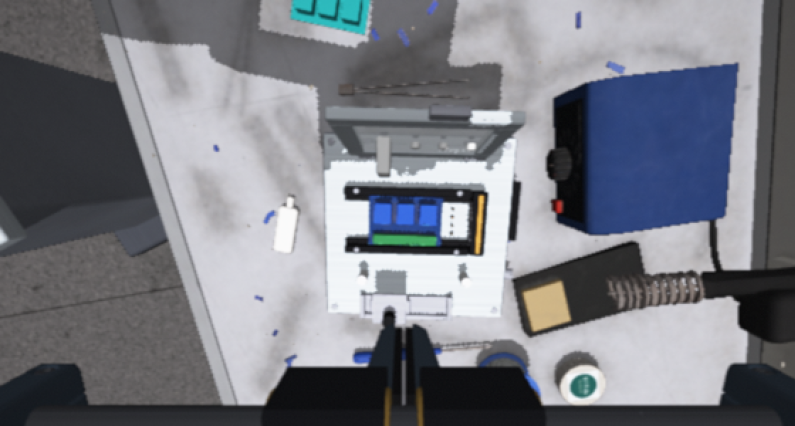

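The fixture, gate, rails and board are clear. The rail fronts are at about (345,190) and (345,245), and the front-right top corner is at (328,313), all in upscaled pixels. I'll fit the fixture pose and overlay the model to check it.

```bash
cat > fit.py <<'E'
from h import *
from scipy.optimize import least_squares
def W(p,X):
    c,s=np.cos(p[2]),np.sin(p[2]);X=np.atleast_2d(np.array(X,float))
    return np.c_[p[0]+c*X[:,0]-s*X[:,1],p[1]+s*X[:,0]+c*X[:,1],X[:,2]]
E
python3 - <<'E'
from fit import *
f,s=wrist()
u=1.42
mod=[(-92,-90,30),(92,-90,30),(-2,72,62),(15,10,46),(-52,-45,58),(48,-45,58)]
obs=np.array([(328/u,313/u),(500/u,318/u),(296.2,106.4),(307.3,156.0),(363/u,267/u),(463/u,267/u)])
r=least_squares(lambda p:(proj(f,W(p,mod))-obs).ravel(),[555,-335,-.43],loss="soft_l1")
p=r.x;print(p[:2],np.degrees(p[2]));print(np.round(proj(f,W(p,mod))-obs,1).tolist())
np.save("p.npy",p)
# rectified crop overlay, 4x
x0,y0,w,h=215,70,160,160
im=cv2.resize(f["pixels"][y0:y0+h,x0:x0+w,::-1],None,fx=4,fy=4,interpolation=cv2.INTER_CUBIC)
im=im[:600].copy()
def L(pts,c):
    q=(proj(f,W(p,pts))-[x0,y0]+.5)*4;cv2.polylines(im,[np.round(q).astype(int)],False,c,1)
L([(-92,-90,30),(92,-90,30),(92,90,30),(-92,90,30),(-92,-90,30)],(0,0,255))
for y in(-14.5,34.5):L([(-70,y,46),(50,y,46)],(0,255,0))
L([(50,-14,52),(50,34,52)],(0,255,255))
for x in(-52,48):L([(x-5,-50,58),(x+5,-50,58),(x+5,-40,58),(x-5,-40,58),(x-5,-50,58)],(255,0,255))
for d in(25,45):L([(-20-d,-13,41),(-20-d,33,41)],(255,255,0))
L([(-32.5,-76,88),(-19.5,-76,88)],(0,128,255))
cv2.imwrite("pics/o.png",im)
E
```

```text
[ 550.74309044 -331.26538505] -27.287015678112745
[[-1.4, -1.3], [1.2, -0.4], [0.2, -0.2], [-1.0, -0.6], [-0.4, 7.3], [2.7, 10.0]]
```

View pics/o.png

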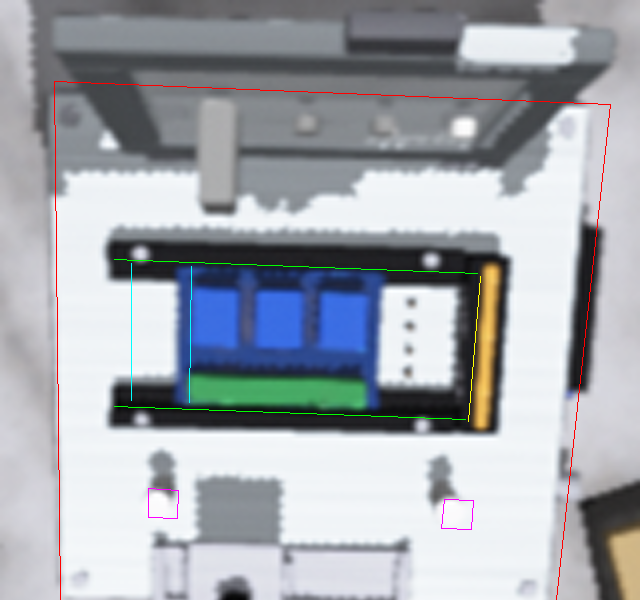

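The overlay shows that I read the post positions wrong (I took their shadows) and that the yaw is slightly off. I'll refit using rail edges at subpixel.

```bash
cat > refit.py <<'E'
from fit import *
def edge(g,c,r0,r1,sign):   # subpixel row of strongest brightness step (sign +: dark->bright going down)
    v=g[r0:r1,c];d=sign*np.diff(v);i=int(np.argmax(d));k=np.arange(max(i-1,0),min(i+2,len(d)));w=np.clip(d[k],0,None)
    return r0+.5+(k*w).sum()/w.sum()
def run(f,p,cols,verbose=1):
    g=f["pixels"].astype(float).mean(2);obs=[]
    # inner ledge edges at z=39 y=28 / -8 (dark rail <-> bright floor)
    for x in cols:
        for y,sg in((28,1),(-8,-1)):
            q=proj(f,W(p,[(x,y,39)]))[0];c=int(round(q[0]));r=int(round(q[1]))
            obs.append((x,y,c,edge(g,c,r-5,r+6,sg)))
    for y in(31,-11):   # rail front end x=-70, z~46
        q=proj(f,W(p,[(-70,y,46)]))[0];r=int(round(q[1]));c=int(round(q[0]))
        obs.append((None,y,edge(g.T,r,c-8,c+9,-1),r))
    def res(p):
        o=[]
        for x,y,c,r in obs:
            if x is None:
                q=proj(f,W(p,[(-70,y,46)]))[0];o.append(q[0]-c)
            else:
                a,b=proj(f,W(p,[(x-5,y,39),(x+5,y,39)]));o.append(a[1]+(b[1]-a[1])*(c-a[0])/(b[0]-a[0])-r)
        return np.array(o)
    s=least_squares(res,p,loss="soft_l1",f_scale=.5)
    if verbose:print(np.round(s.x[:2],1),np.degrees(s.x[2]).round(2),np.round(res(s.x),1))
    return s.x
E
python3 - <<'E'
from refit import *
f,s=wrist();p=np.load("p.npy");p[2]=np.radians(-25.5)
for i in range(4):p=run(f,p,[-64,-60,-56,-52,26,29,32,35])
np.save("p.npy",p)
g=f["pixels"].astype(float)
m=[(-92,-90,30),(92,-90,30),(-2,72,62),(-52,-45,58),(48,-45,58),(-20,10,41),(-26,-76,88)]
print(np.round((proj(f,W(p,m))-[215,70])*4,0).tolist())
a=viewer.grab_frame("scene");b=viewer.grab_frame("top")
for n,X in(("gate_hinge",(-2,72,62)),("nest_home",(15,10,46)),("latch_stud",(-24,-76,80))):
  for h in(a,b):
    r=spotter.landmark_of(h,n)
    if r:print(n,np.round(proj(h,W(p,X))[0]-r[0]["position"],1))
for n in["gate_edge"]:
  L=[(h,r[0]["position"]) for h in(a,b,f) if (r:=spotter.landmark_of(h,n))]
  X=tri(*zip(*L));print(n,X,[np.round(proj(h,X)[0]-q,1) for h,q in L]);H=W(p,(-2,72,62))[0];d=X-H
  y=-np.sin(p[2])*d[0]+np.cos(p[2])*d[1];print("yz",y,d[2],np.arctan2(d[2],-y))
E
```

```text
[ 550.2 -329.7] -26.16 [-0.5  0.6 -0.5  0.4 -0.4  0.5 -0.4  0.6 -0.7  0.7 -0.7  0.6 -0.7  0.7
 -0.7  0.8  0.1 -0.1]
[ 550.3 -329.6] -26.17 [-0.5  0.4 -0.5  0.4 -0.5  2.1 -0.4  0.6 -0.7  0.6 -0.8  1.2 -0.8  0.6
 -0.7  1.3  0.1 -0.1]
[ 550.3 -329.6] -26.17 [-0.5  0.4 -0.5  0.4 -0.5  2.1 -0.4  0.6 -0.7  0.6 -0.8  1.2 -0.8  0.6
 -0.7  1.3  0.1 -0.1]
[ 550.3 -329.6] -26.17 [-0.5  0.4 -0.5  0.4 -0.5  2.1 -0.4  0.6 -0.7  0.6 -0.8  1.2 -0.8  0.6
 -0.7  1.3  0.1 -0.1]
[[60.0, 599.0], [556.0, 607.0], [318.0, 141.0], [160.0, 501.0], [455.0, 507.0], [258.0, 334.0], [233.0, 619.0]]
gate_hinge [1.7 1.8]
gate_hinge [-0.8 -1.3]
nest_home [ 3.4 -1. ]
nest_home [1.7 3. ]
latch_stud [-0.2 -4.1]
gate_edge [ 586.92841395 -242.85833445  175.84541297] [array([0.7, 0.1]), array([ 0.7, -1.4])]
yz 22.02882301927269 113.84541297044697 1.7619319075022832
```

The pose is consistent: fixture at (550.3, −329.6), yaw −26.2°. The gate is at about 1.76 rad, and the board's front edge is near fixture x≈−49. Next I'll descend in front of the board, with a slight roll so the camera clears the gate.

>>> apply_moves(delta_pos=[[-0.15,0.2,-0.2],[-0.34,0.435,-0.4],[-0.34,0.435,-0.7],[-0.34,0.435,-1],[-0.34,0.435,-1]], rot=[[0.03,-0.015,-0.014],[0.0835,-0.041,-0.014],[0.0835,-0.041,-0.014],[0.0835,-0.041,-0.014],[0.0835,-0.041,-0.014]], hand=[0,0,0,0,0])

```text
time_s: 5.48
ee_pos: [485.8, -286.3, 171.7]
ee_rot: [-179.3, -8.1, 63.6]
force: [-1.2, 1.2, 0.0]
gripper_width: 0.7
gripper_force: 0.0
```

>>> apply_moves(delta_pos=[[0,0,-0.3],[0,0,-0.6],[0,0,-0.9],[0,0,-0.9],[0,0,-0.9]], rot=[[0,0,0],[0,0,0],[0,0,0],[0,0,0],[0,0,0]], hand=[0,0,0,0,0])

```text
time_s: 5.9
ee_pos: [490.5, -288.9, 70.3]
ee_rot: [-180.0, -8.0, 63.7]
force: [-0.0, 0.5, 0.8]
gripper_width: 0.3
gripper_force: 0.0
```

Run:
```python
from refit import *
f,s=wrist();p=np.load("p.npy");print(s["ee_pos"],s["ee_rot"],s["force"])
b=viewer.grab_frame("scene")
im=np.vstack([f["pixels"][:260],cv2.resize(b["pixels"][140:280,220:370],(560,340),interpolation=2)])[:,:,::-1].copy()
def L(pts,c):cv2.polylines(im,[np.round(proj(f,W(p,pts))).astype(int)],False,c,1)
for y in(28,-8):L([(-70,y,39),(30,y,39)],(0,0,255))
L([(-70,34.5,46),(-70,-14.5,46)],(0,255,0));L([(-49,34,41),(-49,-13,41)],(255,255,0))
cv2.imwrite("pics/w3.png",im)
```

```text
[ 490.52687419 -288.93187095   70.30415618] [-179.98198971   -8.02897467   63.74915889] [-0.03434686  0.5020445   0.7696819 ]
```

View pics/w3.png

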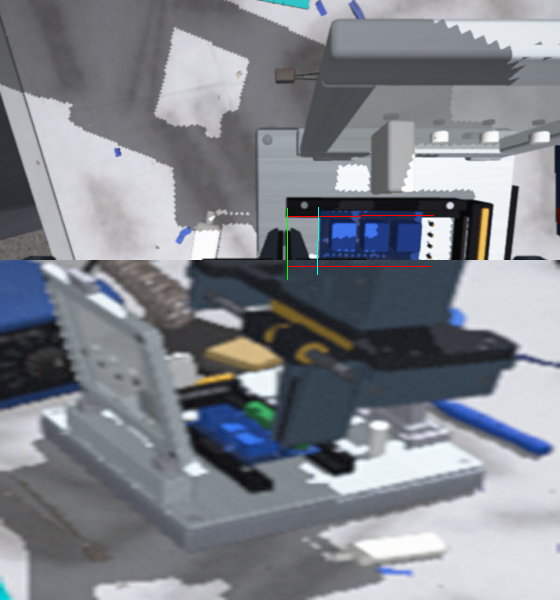

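The projected rail (row ~215), rail front (col 287) and board front edge (col 319) all line up. Lowering into the channel.

>>> apply_moves(delta_pos=[[0,0,-0.1],[0,0,-0.2],[0,0,-0.285],[0,0,-0.285],[0,0,-0.285]], rot=[[0,0,0],[0,0,0],[0,0,0],[0,0,0],[0,0,0]], hand=[0,0,0,0,0])

```text
time_s: 6.42
ee_pos: [490.8, -289.4, 37.0]
ee_rot: [179.8, -8.0, 63.8]
force: [0.0, 1.3, 0.6]
gripper_width: 0.5
gripper_force: 0.0
```

>>> apply_moves(delta_pos=[[0.03,-0.015,0],[0.06,-0.03,0],[0.09,-0.044,0],[0.12,-0.059,0],[0.15,-0.074,0],[0.18,-0.088,0],[0.2,-0.098,0],[0.22,-0.108,0],[0.22,-0.108,0],[0.22,-0.108,0]], rot=[[0,0,0],[0,0,0],[0,0,0],[0,0,0],[0,0,0],[0,0,0],[0,0,0],[0,0,0],[0,0,0],[0,0,0]], hand=[0,0,0,0,0,0,0,0,0,0])

```text
time_s: 7.25
ee_pos: [516.7, -301.9, 35.6]
ee_rot: [179.9, -8.0, 63.8]
force: [0.2, 0.4, -0.2]
gripper_width: 0.3
gripper_force: 0.0
```

>>> apply_moves(delta_pos=[[0.015,-0.007,0],[0.03,-0.015,0],[0.04,-0.02,0],[0.05,-0.025,0],[0.06,-0.03,0],[0.065,-0.032,0],[0.065,-0.032,0]], rot=[[0,0,0],[0,0,0],[0,0,0],[0,0,0],[0,0,0],[0,0,0],[0,0,0]], hand=[0,0,0,0,0,0,0])

```text
time_s: 7.83
ee_pos: [524.5, -305.8, 35.8]
ee_rot: [179.9, -8.0, 63.8]
force: [-0.4, 0.3, -0.1]
gripper_width: 0.4
gripper_force: 0.0
```

>>> apply_moves(delta_pos=[[0.007,-0.004,0],[0.015,-0.007,0],[0.015,-0.007,0],[0.015,-0.007,0]], rot=[[0,0,0],[0,0,0],[0,0,0],[0,0,0]], hand=[0,0,0,0])

```text
time_s: 8.17
ee_pos: [526.3, -306.6, 35.8]
ee_rot: [179.9, -8.0, 63.8]
force: [0.6, 0.6, -0.1]
gripper_width: 0.3
gripper_force: 0.0
```

>>> apply_moves(delta_pos=[[0.007,-0.004,0],[0.015,-0.007,0],[0.02,-0.01,0],[0.02,-0.01,0]], rot=[[0,0,0],[0,0,0],[0,0,0],[0,0,0]], hand=[0,0,0,0])

```text
time_s: 8.5
ee_pos: [527.9, -307.4, 35.7]
ee_rot: [-180.0, -8.0, 63.8]
force: [-2.3, 0.5, 1.2]
gripper_width: -0.0
gripper_force: 1.4
```

Run:
```python
from refit import *
f,s=wrist();p=np.load("p.npy");print(s["ee_pos"],s["force"])
im=cv2.resize(f["pixels"][190:290,220:500,::-1],None,fx=2.8,fy=2.8,interpolation=2)
def L(pts,c):cv2.polylines(im,[np.round((proj(f,W(p,pts))-[220,190])*2.8).astype(int)],False,c,1)
L([(50,34.5,46),(50,-14.5,46)],(0,255,0));L([(-20,34,41),(-20,-13,41)],(255,255,0))
cv2.imwrite("pics/w4.png",im)
```

```text
[ 527.94431048 -307.38257294   35.70191734] [-2.30243826  0.45406772  1.23768842]
```

View pics/w4.png

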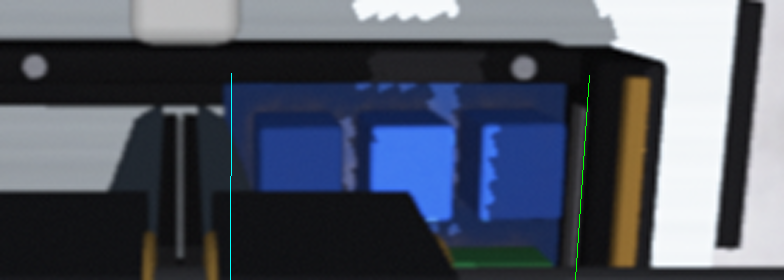

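The board front is at about col 225 against the 231 I expected for home, so it is within ~1 mm. The force has begun to rise to 2.3 N. I'll push slightly more to seat it.

>>> apply_moves(delta_pos=[[0.007,-0.004,0],[0.015,-0.007,0],[0.02,-0.01,0],[0.02,-0.01,0],[0.02,-0.01,0]], rot=[[0,0,0],[0,0,0],[0,0,0],[0,0,0],[0,0,0]], hand=[0,0,0,0,0])

```text
time_s: 8.97
ee_pos: [528.2, -307.4, 35.6]
ee_rot: [-179.7, -8.0, 63.8]
force: [-8.1, 3.8, 5.5]
gripper_width: 0.4
gripper_force: 4.5
```

>>> apply_moves(delta_pos=[[-0.05,0.025,0],[-0.11,0.055,0],[-0.11,0.055,0],[-0.11,0.055,0.3],[-0.11,0.055,0.6],[-0.11,0.055,0.9],[-0.11,0.055,1],[-0.11,0.055,1]], rot=[[0,0,0],[0,0,0],[0,0,0],[0,0,0],[0,0,0],[0,0,0],[0,0,0],[0,0,0]], hand=[0,0,0,0,0,0,0,0])

```text
time_s: 9.63
ee_pos: [520.3, -304.0, 160.3]
ee_rot: [179.3, -7.9, 63.8]
force: [-0.2, 1.2, -0.0]
gripper_width: 0.5
gripper_force: 0.0
```

>>> apply_moves(delta_pos=[[0,0,0.3],[0,0,0.55],[0,0,0.55],[0.2,0.2,0.55],[0.4,0.4,0.55],[0.6,0.6,0.55],[0.73,0.74,0.55],[0.73,0.74,0.55]], rot=[[0,0,0],[0,0,0],[-0.05,0.025,0],[-0.0835,0.041,0],[-0.0835,0.041,0],[-0.0835,0.041,0],[-0.0835,0.041,0],[-0.0835,0.041,0]], hand=[0,0,0,0,0,0,0,0])

```text
time_s: 10.3
ee_pos: [608.0, -209.7, 219.5]
ee_rot: [180.0, -0.1, 64.0]
force: [0.2, 0.3, -0.2]
gripper_width: 0.6
gripper_force: 0.0
```

```bash
cat > st.py <<'E'
from fit import *
p=np.load("p.npy")
def fx(X):
    c,s=np.cos(p[2]),np.sin(p[2]);d=np.array(X[:2])-p[:2];return np.round([c*d[0]+s*d[1],-s*d[0]+c*d[1],X[2]],1)
def gate():
    out=[]
    L=[(h,r[0]["position"]) for h in(viewer.grab_frame("scene"),viewer.grab_frame("top")) if (r:=spotter.landmark_of(h,"gate_edge"))]
    if len(L)==2:
        X=tri(*zip(*L));print("gate_edge fixture",fx(X),"err",[np.round(proj(h,X)[0]-q,1).tolist() for h,q in L])
if __name__=="__main__":
    s=env.state();print(s["time_s"],"tcp fixture",fx(s["ee_pos"]),np.round(s["ee_rot"],1),np.round(s["force"],1),np.round(s["qpos"],0));gate()
E
python3 st.py
python3 - <<'E'
from fit import *
p=np.load("p.npy");b=viewer.grab_frame("top")
im=cv2.resize(b["pixels"][140:280,230:400,::-1],None,fx=4,fy=4,interpolation=2);save({"pixels":im[:,:,::-1]},"pics/t5.png")
for n in("board_mid","nest_home"):
    for x in spotter.landmark_of(b,n):print(n,np.round(x["position"],1),round(x["score"],2),np.round(proj(b,W(p,(15,10,46))),1))
E
```

```text
10.3 tcp fixture [ -1.  133.1 219.5] [ 1.8e+02 -1.0e-01  6.4e+01] [ 0.2  0.3 -0.2] [-20.  24.  79.   0.  76.   6.]
gate_edge fixture [ -4.   94.6 173.1] err [[2.5, 0.5], [-1.4, -2.2]]
board_mid [317.3 190.5] 0.71 [[317.3 193.9]]
board_mid [205.1 138.9] 0.63 [[317.3 193.9]]
board_mid [288.  261.9] 0.54 [[317.3 193.9]]
nest_home [317.8 195.7] 0.6 [[317.3 193.9]]
```

Board is home (318,190 in `top`, about 1 px from the projected nest point). Next I'll lower the fingers on the left side of the gate and push it over.

>>> apply_moves(delta_pos=[[0,0,-0.15],[0,0,-0.3],[0,0,-0.45],[0,0,-0.45],[0,0,-0.45]], rot=[[0,0,0],[0,0,0],[0,0,0],[0,0,0],[0,0,0]], hand=[0,0,0,0,0])

```text
time_s: 11.07
ee_pos: [604.5, -214.1, 167.3]
ee_rot: [-180.0, 0.0, 63.7]
force: [-0.1, -0.6, 0.5]
gripper_width: 0.8
gripper_force: 0.0
```

>>> apply_moves(delta_pos=[[-0.048,-0.097,0],[-0.092,-0.187,0],[-0.132,-0.269,0],[-0.169,-0.344,0],[-0.2,-0.407,0.008],[-0.2,-0.407,0.008]], rot=[[0,0,0],[0,0,0],[0,0,0],[0,0,0],[0,0,0],[0,0,0]], hand=[0,0,0,0,0,0])

```text
time_s: 11.57
ee_pos: [580.4, -264.6, 169.0]
ee_rot: [179.9, 0.1, 63.6]
force: [0.5, -0.3, 0.1]
gripper_width: 0.3
gripper_force: 0.0
```

```bash
python3 st.py
```

```text
11.5667 tcp fixture [ -1.7  71.6 169. ] [1.799e+02 1.000e-01 6.360e+01] [ 0.5 -0.3  0.1] [-26.  26.  85.  -0.  69.   1.]
```

>>> apply_moves(delta_pos=[[-0.057,-0.117,-0.025],[-0.114,-0.232,-0.075],[-0.164,-0.334,-0.142],[-0.164,-0.334,-0.142]], rot=[[0,0,0],[0,0,0],[0,0,0],[0,0,0]], hand=[0,0,0,0])

```text
time_s: 12.1
ee_pos: [559.2, -305.0, 149.3]
ee_rot: [-179.9, 0.1, 63.6]
force: [0.1, 0.1, 0.1]
gripper_width: 0.4
gripper_force: 0.0
```

```bash
python3 st.py;python3 - <<'E'
from h import *
a=viewer.grab_frame("scene");save({"pixels":cv2.resize(a["pixels"][110:290,180:400],None,fx=3,fy=3)},"pics/s6.png")
E
```

```text
12.1 tcp fixture [ -2.8  26.  149.3] [-1.799e+02  1.000e-01  6.360e+01] [0.1 0.1 0.1] [-30.  26.  86.  -0.  67.  -3.]
```

View pics/s6.png

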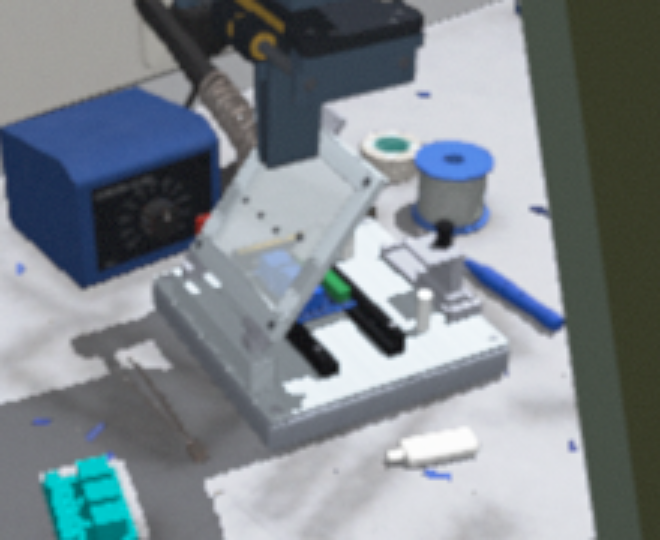

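The gate follows the fingers and is at about 55° now. Continuing the arc down.

>>> apply_moves(delta_pos=[[-0.049,-0.099,-0.083],[-0.088,-0.18,-0.179],[-0.125,-0.254,-0.289],[-0.151,-0.307,-0.408],[-0.169,-0.344,-0.538],[-0.18,-0.366,-0.62],[-0.18,-0.366,-0.62]], rot=[[0,0,0],[0,0,0],[0,0,0],[0,0,0],[0,0,0],[0,0,0],[0,0,0]], hand=[0,0,0,0,0,0,0])

```text
time_s: 12.93
ee_pos: [538.3, -346.6, 73.8]
ee_rot: [-179.8, -0.0, 63.7]
force: [-1.1, 0.1, 0.1]
gripper_width: 0.6
gripper_force: 0.0
```

```bash
python3 st.py
```

```text
12.9333 tcp fixture [ -3.2 -20.5  73.8] [-179.8   -0.    63.7] [-1.1  0.1  0.1] [-34.  30.  91.  -0.  58.  -8.]
```

>>> apply_moves(delta_pos=[[0,0,0.1],[-0.04,-0.082,0.1],[-0.081,-0.165,0.1],[-0.081,-0.165,0.05],[-0.081,-0.165,0],[-0.081,-0.165,-0.04],[-0.081,-0.165,-0.08],[-0.081,-0.165,-0.1],[-0.081,-0.165,-0.12],[-0.081,-0.165,-0.12]], rot=[[0,0,0],[0,0,0],[0,0,0],[0,0,0],[0,0,0],[0,0,0],[0,0,0],[0,0,0],[0,0,0],[0,0,0]], hand=[0,0,0,0,0,0,0,0,0,0])

```text
time_s: 13.97
ee_pos: [530.8, -366.5, 65.9]
ee_rot: [179.8, 0.1, 63.8]
force: [-4.4, 2.8, 17.2]
gripper_width: 0.5
gripper_force: 10.0
```

```bash
python3 st.py
```

```text
13.9667 tcp fixture [ -1.2 -41.7  65.9] [1.798e+02 1.000e-01 6.380e+01] [-4.4  2.8 17.2] [-36.  31.  91.  -0.  57.  -9.]
```

The gate is pressed shut (tip at z=65.9 with 17 N reaction). Now I'll go to the front side of the latch stud.

>>> apply_moves(delta_pos=[[0,0,0],[0,0,0.2],[0,0,0.39],[-0.25,-0.02,0.39],[-0.5,-0.035,0.39],[-0.559,-0.041,0.39],[-0.559,-0.041,0.3],[-0.559,-0.041,0.18],[-0.559,-0.041,0.14],[-0.559,-0.041,0.14]], rot=[[0,0,0],[0,0,0],[0,0,0],[0,0,0],[0,0,0],[0,0,0],[0,0,0],[0,0,0],[0,0,0],[0,0,0]], hand=[0,0,0,0,0,0,0,0,0,0])

```text
time_s: 15.0
ee_pos: [463.1, -370.1, 77.3]
ee_rot: [-179.9, -0.1, 63.8]
force: [-0.8, 0.2, 0.1]
gripper_width: 0.4
gripper_force: 0.0
```

```bash
python3 st.py
python3 - <<'E'
from fit import *
p=np.load("p.npy");f,s=wrist();a=viewer.grab_frame("scene")
im=np.hstack([cv2.resize(a["pixels"][130:270,220:370],(450,420),interpolation=2),cv2.resize(f["pixels"][:260],(350,420))])
save({"pixels":im},"pics/s7.png")
E
```

```text
15.0 tcp fixture [-60.3 -74.8  77.3] [-1.799e+02 -1.000e-01  6.380e+01] [-0.8  0.2  0.1] [-40.  27.  98.   0.  56. -14.]
gate_edge fixture [ -4.6 -46.6  67.5] err [[1.6, 0.2], [-0.8, -1.4]]
```

View pics/s7.png

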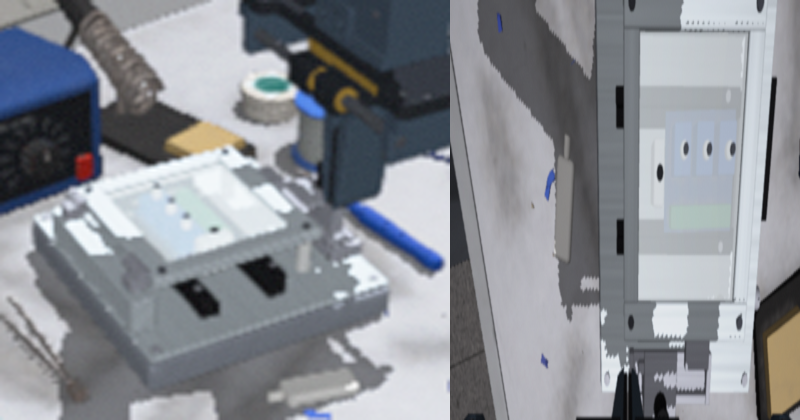

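The gate is level over the board, and the fingers are just in front of the stud. Pushing the latch home.

>>> apply_moves(delta_pos=[[0.03,-0.015,-0.01],[0.075,-0.037,-0.015],[0.12,-0.059,-0.015],[0.16,-0.079,-0.015],[0.2,-0.098,-0.015],[0.24,-0.118,-0.015],[0.27,-0.132,-0.015],[0.3,-0.147,-0.015],[0.3,-0.147,-0.015],[0.3,-0.147,-0.015]], rot=[[0,0,0],[0,0,0],[0,0,0],[0,0,0],[0,0,0],[0,0,0],[0,0,0],[0,0,0],[0,0,0],[0,0,0]], hand=[0,0,0,0,0,0,0,0,0,0])

```text
time_s: 16.13
ee_pos: [499.8, -389.0, 77.8]
ee_rot: [179.9, -0.0, 63.8]
force: [0.2, -0.5, -0.6]
gripper_width: 0.4
gripper_force: 0.0
```

>>> apply_moves(delta_pos=[[0.022,-0.011,0],[0.037,-0.018,0],[0.05,-0.025,0],[0.06,-0.03,0],[0.06,-0.03,0]], rot=[[0,0,0],[0,0,0],[0,0,0],[0,0,0],[0,0,0]], hand=[0,0,0,0,0])

```text
time_s: 16.55
ee_pos: [506.1, -392.1, 77.7]
ee_rot: [-180.0, -0.0, 63.8]
force: [-3.2, 1.5, 1.7]
gripper_width: 0.2
gripper_force: 1.5
```

```bash
python3 st.py
```

```text
16.55 tcp fixture [-12.1 -75.6  77.7] [-180.    -0.    63.8] [-3.2  1.5  1.7] [-39.  30.  91.   0.  59. -13.]
```

>>> apply_moves(delta_pos=[[0.01,-0.005,0],[0.02,-0.01,0],[0.03,-0.015,0],[0.03,-0.015,0]], rot=[[0,0,0],[0,0,0],[0,0,0],[0,0,0]], hand=[0,0,0,0])

```text
time_s: 17.08
ee_pos: [506.7, -392.4, 77.6]
ee_rot: [-179.6, -0.0, 63.8]
force: [-10.3, 4.3, 6.0]
gripper_width: 0.5
gripper_force: 5.8
```

```bash
python3 st.py
```

```text
17.0833 tcp fixture [-11.4 -75.5  77.6] [-179.6   -0.    63.8] [-10.3   4.3   6. ] [-39.  30.  91.  -0.  59. -12.]
gate_edge fixture [ -8.9 -43.2  63.7] err [[1.6, 0.2], [-0.8, -1.4]]
```

It stalls at ~11 N with the stud at the expected home position. Backing off and rising clear.

>>> apply_moves(delta_pos=[[-0.1,0.05,0],[-0.2,0.098,0],[-0.2,0.098,0.3],[-0.2,0.098,0.6],[-0.2,0.098,0.9],[-0.2,0.098,1],[-0.2,0.098,1]], rot=[[0,0,0],[0,0,0],[0,0,0],[0,0,0],[0,0,0],[0,0,0],[0,0,0]], hand=[0,0,0,0,0,0,0])

```text
time_s: 17.87
ee_pos: [489.0, -384.6, 203.1]
ee_rot: [179.2, 0.1, 63.8]
force: [-0.1, -1.2, 0.3]
gripper_width: 0.3
gripper_force: 0.0
```

>>> apply_moves(delta_pos=[[0,-0.2,0.3],[0,-0.4,0.6],[0,-0.6,0.8],[0,-0.6,0.8],[0,-0.6,0.8]], rot=[[0,0,0],[0,0,0],[0,0,0],[0,0,0],[0,0,0]], hand=[0,0,0,0,0])

```text
time_s: 18.28
ee_pos: [486.6, -455.9, 293.7]
ee_rot: [179.8, 0.0, 63.7]
force: [0.5, 1.1, -0.0]
gripper_width: 0.2
gripper_force: 0.0
```

```bash
python3 st.py
python3 - <<'E'
from st import *
f,s=wrist();a=viewer.grab_frame("scene");b=viewer.grab_frame("top")
L=[]
for h in(a,b,f):
    r=spotter.landmark_of(h,"latch_stud")
    if r:L.append((h,r[0]["position"]));print(r[0]["score"])
if len(L)>1:
    X=tri(*zip(*L));print("stud",fx(X),[np.round(proj(h,X)[0]-q,1) for h,q in L])
for h,q in L:print(fx(atz(h,q,80)))
im=np.hstack([cv2.resize(a["pixels"][150:270,240:360],(400,400),interpolation=2),cv2.resize(f["pixels"][:280],(400,400))]);save({"pixels":im},"pics/s8.png")
E
```

```text
18.2833 tcp fixture [  -1.4 -141.5  293.7] [179.8   0.   63.7] [ 0.5  1.1 -0. ] [-44.  25.  68.   0.  87. -18.]
gate_edge fixture [ -3.7 -42.8  69.1] err [[2.3, 0.2], [-1.2, -2.1]]
0.79
0.77
0.63
stud [  2.3 -77.5  70.5] [array([-0.7, -0. ]), array([-0.3, -0.4]), array([-1. ,  1.8])]
[-11.5 -69.8  80. ]
[ -0.1 -77.4  80. ]
[  3.3 -75.1  80. ]
```

View pics/s8.png

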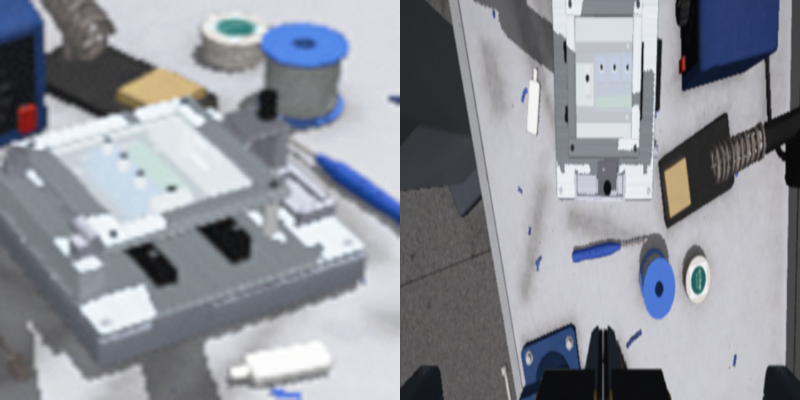

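The gate is level and the stud sits at fixture x≈3 (home is 4). The tools are undisturbed and the arm is clear, so I'm handing in.

```bash
python3 -c "
from workcell import env
print(env.job_done())"
```

```text
the job is handed in; nothing more can be done
None
```

I pushed the board home against the socket, pressed the gate shut and slid the latch home, then handed the job in with the arm clear and the tools where they lay; no verdict came back, but the last camera check put the latch stud within about 2 mm of its home position.

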